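# Index the bird-carving stand one hole towards the model

### The arm

A 7-joint arm with a two-finger parallel gripper is mounted at the origin on the work surface. World frame = base frame: x ahead of the robot, y to its left, z up, the work surface at z = 0. Lengths are in m, angles in rad, forces in N, time in s.
With the tool pointing down it reaches from about 0.375 to 0.925 m from the base axis. Payload 3.1 kg.
Tool frame: the origin (TCP) lies at the very end of the fingers, on their centre line; the grasp point (between the pads) lies 19 mm behind it; z points along the fingers, y is the direction in which the jaws open and shut (so a half turn about z gives the same grasp; the last joint's range is limited). The gripper opens to 85 mm and grips with 20 to 120 N. Pads are 22 mm wide; open, the fingers measure 114 mm over their backs; the gripper's body (76 mm by 85 mm) begins 54 mm behind the grasp point. The pads swing forward as they close: fully open they stand 13 mm farther back than shut.
Start: joints at [1.039, 0.383, 0.044, 1.598, -0.018, 1.161, -0.05], TCP at [0.273, -0.59, 0.231] pointing down, gripper open.
Joint ranges: [-2.61, 2.61], [-0.41, 2.15], [-1.48, 1.57], [0, 2.5], [-1.57, 4.71], [0.05, 1.97], [-2.85, 2.85]. Speed limits (rad/s): [2.79, 2.79, 3.14, 3.14, 3.14, 3.14, 3.14].

### API

Orientations are given as a rotation vector (axis times angle).
In Python, from station import sensors, vision, job_done, nets gives the robot as it stands. The module is installed in compiled form; this text tells all that it offers.
- The arm moves only by the tool servo_tool, never from a script. Its argument "steps" is a list of rows, each a list of 5 numbers: the shift along the tool's x, y, z in m, then the turn about the tool's z in rad, then the opening, from -1 (shut) to 1 (fully open), so that 0 is half open. In form: [[tx, ty, tz, twist, hand], ...]. A call has 1 to 12 rows; each row is the pose to reach, as a shift and turn from the pose commanded when the call began, along the tool's axes at that moment; what a row does not reach only later rows make up. A row lasts 1/12 s, in which the tool goes at most 41.7 mm and 7.16 degrees, less where a joint would pass 70% of its speed; a pose out of reach is approached as far as the arm can. A call with a gripper value outside its range is refused whole. The fingers move at their own pace and stop on an object; "newtons" is the grip in N (left out, the last holds). Time passes only in rows, so rows that repeat a pose let the fingers close. It gives the time, the measured TCP pose, the force and the opening at its end, in the units of the state.
- sensors.observe(): the state, without advancing time (a new reading comes with each control period).
- vision.read_camera(name): name is "side" or "top"; returns (picture, depth): 384x512x3 uint8, red, green, blue; 384x512 float32, m along the optical axis (not along the pixel's ray), 0 where there is no reading.
- vision.camera_params(name): a dict with "fx", "fy", "cx", "cy" (pixels), "dist" ([k1, k2, p1, p2, k3] as OpenCV has them; the pictures are not rectified), "T" (4x4, takes a point from camera to world coordinates). Camera axes: x right, y up, looking along -z (the intrinsics and any distortion apply to the point x, -y, -z); pixel columns grow to the right and rows downward; lengths in m; the calibration is good to about 2 mm. A picture is of the moment at which its call begins. camera_params takes no time and is no camera call.
- job_done(): hands the job in, once; it reports no verdict.
Trained networks look in the newest picture that a camera, given by its name, has taken for a name from the list of things; names that differ only in an ending like _2 or _b are one class to them, and where a whole thing is asked for, a point or a joint stands for the part that bears it (a point fixed in the world has none). Each returns a list of dicts, best first, with "conf" (0 to 1); they miss things now and then, are a little off and sometimes report something else, mostly with a low value. They report only what shows in the picture. A call takes as long as a camera call.
- nets.recognise(target, camera): "centre" ([x, y, z] in m, in world coordinates, good to about 4 mm: the middle of the surface that is visible of it).
- nets.cut_out(target, camera): "region" (384x512 bool, what is visible of it).
- nets.place_of(target, camera): "centre" ([x, y, z] in m, in world coordinates, good to about 4 mm: a listed point, or the origin of a listed thing).
The state is a dict: "t": time; "joint_positions": joint angles; "joint_vel": joint speeds; "tau": joint torques, N m; "position": TCP position; "ee_rot": TCP orientation; "wrist_force": force on the tool from outside, world axes, zero at the start; "torque": the same for the moment, N m; "finger_gap": finger opening in m.
Only numpy, scipy, OpenCV 4.12 (cv2) and the standard library are available. Lean on these libraries where they do the work, as an engineer would, in place of code of your own. Each camera call takes 0.05 s, during which the arm holds its last target. There are 200 camera calls.

### The job

Turn the carving stand one hole so that the bird on it looks towards the finished bird on its wooden block: pull the sprung pin up by its black knob, swing the arm round to that side, and let the pin spring fully home in that side's hole, then let go. The two side holes are in adjustable shoes and stand a little differently each time, so feel for the hole; do not jam or pry the pin sideways (keep it below 30 N), and leave everything else on the table where it is.

Things in the scene. Friction and masses are not known exactly. Their poses are not given: they have to be found in the camera images.
- index_base: Fixed round steel base of the stand, 276 mm across. Origin on the stand's upright turning axis at table height; z up; -x points from the axis to the middle hole, where the pin stands at first. Three 12.5 mm holes lie on a circle of 115 mm radius: the middle one, and one each side of it, 35 to 55 degrees round. The finished bird stands on its +y or its -y side.
- hub (a point): Point on the stand's turning axis, 24 mm above the table, level with the track's cover. The two side holes are in aluminium shoes that were set by hand: each hole is somewhere 35 to 55 degrees from the middle hole and is not measured. A small ear with a cap screw, just outside the track at the hole, shows it. The shoes are clamped fast and do not give.
- middle_hole (a point): Centre of the middle hole's mouth, 24 mm above the table. The pin can slide on the track at either side: first on a steel cover at this height as far as 28 degrees round, then in a window, from 28 to 65 degrees, on the shoe's flat top 2 mm lower, in which the side hole is. The window's end walls stop a pin that rides in it.
- index_arm (a joint): Turn of the arm with the small turntable and its bird, rad: 0 at the middle hole, positive counter-clockwise from above; so turn negative for a bird on the base's +y side, positive for -y. Range -1.15 to 1.15; slight friction (1 N at the knob), stays where left. The bill points along the arm to the knob. At the knob the arm's top is 46 mm above the table; the bird tops out below 130 mm.
- pin_slide (a joint): Lift of the index pin, m: 0 fully home in a hole, 0.010 when its tip rides on a shoe, 0.012 on the cover, 0.018 at its stop. A spring drives it down with 6 N when home and 10.5 N at the stop. The pin is 10 mm thick, with a flat end whose rim is barely broken.
- plunger: The index pin with its black knob at the outer end of the arm, 115 mm from the stand's axis, and sliding straight up and down in it. The knob is an upright round cylinder 26 mm across and 36 mm high; the origin is the centre of its top, 90 mm above the table when the pin is home; z up. Below the knob is an 8 mm gap to the arm when the pin is home.
- model_bird: The finished carved bird, about 120 mm long, standing on a dark wooden block 70 by 60 by 40 mm, 135 mm high in all, to one side of the stand. Origin under the block's centre. It stands either on the base's +y side or on its -y side.
- brush_jar: White pot, 76 mm across and 95 mm high, with brushes up to 200 mm high, on the other side of the stand. Origin under its centre. To be left alone.
- blank_long: Unpainted carved bird lying on the table, about 130 mm long and 67 mm high. Origin under its belly. To be left alone.
- blank_short: Smaller unpainted carved bird lying on the table, about 100 mm long and 52 mm high. Origin under its belly. To be left alone.

How it is judged:
On the way, in this order (a step that is already met when the one before it is completed fails the run):
1. the pin is pulled clear of the middle hole (value of joint pin_slide above 0.0105 m and value of joint index_arm between -0.2 and 0.2 rad), for 0.1 s.
2. with the pin out, the arm is swung more than 20 degrees towards the finished bird (value of joint pin_slide above 0.006 m and ((y of model_bird in the frame of index_base above 0 m and value of joint index_arm below -0.35 rad) or (y of model_bird in the frame of index_base below 0 m and value of joint index_arm above 0.35 rad))), for 0.05 s.
At the end, for the whole second after the job is handed in: The pin is home (lifted less than 3 mm) in the side hole on the finished bird's side, the arm turned more than 0.55 rad (31 degrees) towards that bird and at rest (value of joint pin_slide below 0.003 m and velocity of joint index_arm between -0.05 and 0.05 rad/s and ((y of model_bird in the frame of index_base above 0 m and value of joint index_arm below -0.55 rad) or (y of model_bird in the frame of index_base below 0 m and value of joint index_arm above 0.55 rad))); the robot touches nothing.
It fails at once if the pin is jammed or pried against the base, its holes or shoes with more than 30 N (contact force between plunger and index_base above 30 N).
It fails at once if the finished bird, the brush pot or a carved blank is shifted by more than 20 mm (distance of any of model_bird, brush_jar, blank_long, blank_short from where it was at the start of the episode above 0.02 m).
It also fails if it takes over 51 s, if anything falls off the work surface, if the arm or the gripper's body presses on something with over 40 N, if the wrist force passes 120 N, or if a joint passes its speed limit or range.

## Working session

There is one attempt and no reset: what is moved stays moved. The work goes in short steps, Python scripts to look and compute and a tool call to move; the robot and the scene stay as the last step left them, time stands still between calls to the robot, and variables do not carry over. Pictures are saved under pics/ and viewed, about 8 in all and at most 12, crops included, and the job is handed in when it is done.

Besides the shell and the picture viewer there is one more tool, called after "Emit:" as name([rows], argument=value, ...), one row to a line, values as JSON. servo_tool: Moves the arm, as the interface text tells. Its arguments: {"type":"object","properties":{"steps":{"type":"array"},"newtons":{"type":"number"}},"required":["steps"]}

```bash
mkdir -p pics; cat > a.py <<'E'
from station import sensors, vision, nets
import cv2, numpy as np
s=sensors.observe(); print({k:np.round(v,3) for k,v in s.items()})
for c in ("side","top"):
    p,d=vision.read_camera(c); cv2.imwrite(f"pics/{c}0.png",p[:,:,::-1])
    print(c,np.round(vision.camera_params(c)["T"],3).tolist(),vision.camera_params(c)["fx"])
    for n in ("index_base","hub","middle_hole","plunger","model_bird","brush_jar","blank_long","blank_short"):
        r=nets.place_of(n,c); print(n,[(np.round(x["centre"],3),round(x["conf"],2)) for x in r[:2]])
print(sensors.observe()["t"])
E
python3 a.py
```

```text
{'t': np.float64(0.0), 'joint_positions': array([ 1.039,  0.384,  0.044,  1.6  , -0.018,  1.161, -0.05 ]), 'joint_vel': array([-0.001, -0.   ,  0.001,  0.002,  0.   , -0.001,  0.002]), 'tau': array([ 0.0000e+00, -4.3346e+01,  1.0240e+00, -2.4951e+01,  1.0000e-02,
        1.1000e-02, -0.0000e+00]), 'position': array([ 0.273, -0.589,  0.23 ]), 'ee_rot': array([-3.065e+00, -6.760e-01,  1.000e-03]), 'wrist_force': array([0.465, 0.388, 0.453]), 'torque': array([-0.021, -0.019, -0.069]), 'finger_gap': np.float64(0.085)}
side [[-0.764, 0.394, -0.511, -0.124], [-0.645, -0.473, 0.6, 0.715], [-0.006, 0.788, 0.616, 0.826], [0.0, 0.0, 0.0, 1.0]] 469.55037887010127
index_base [(array([ 0.64 , -0.063, -0.001]), 0.88)]
hub [(array([ 0.637, -0.067,  0.023]), 0.6)]
middle_hole [(array([ 0.523, -0.089,  0.023]), 0.63), (array([ 0.524, -0.09 ,  0.088]), 0.43)]
plunger [(array([0.388, 0.235, 0.001]), 0.68), (array([ 0.53 , -0.089,  0.087]), 0.55)]
model_bird [(array([ 0.591, -0.344,  0.002]), 0.86)]
brush_jar [(array([0.528, 0.389, 0.001]), 0.77)]
blank_long [(array([0.389, 0.234, 0.002]), 0.75)]
blank_short [(array([ 0.362, -0.247,  0.002]), 0.65)]
top [[0.003, 0.996, -0.084, 0.402], [-1.0, 0.005, 0.017, 0.011], [0.017, 0.084, 0.996, 1.175], [0.0, 0.0, 0.0, 1.0]] 384.3707784343029
index_base [(array([ 0.635, -0.066,  0.001]), 0.87)]
hub [(array([ 0.641, -0.065,  0.028]), 0.76)]
middle_hole [(array([ 0.523, -0.086,  0.021]), 0.9)]
plunger [(array([ 0.525, -0.086,  0.091]), 0.63)]
model_bird [(array([ 0.59 , -0.342,  0.004]), 0.79)]
brush_jar [(array([ 0.537,  0.388, -0.002]), 0.57)]
blank_long [(array([ 0.391,  0.234, -0.001]), 0.71), (array([ 0.536,  0.391, -0.001]), 0.7)]
blank_short [(array([ 0.364, -0.252, -0.003]), 0.88)]
0.9
```

```bash
python3 - <<'E'
import cv2
a=cv2.imread("pics/top0.png");cv2.imwrite("pics/top0c.png",cv2.resize(a[60:320,160:480],None,fx=2.3,fy=2.3,interpolation=cv2.INTER_CUBIC))
E
```

```text
(no output)
```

View pics/top0c.png

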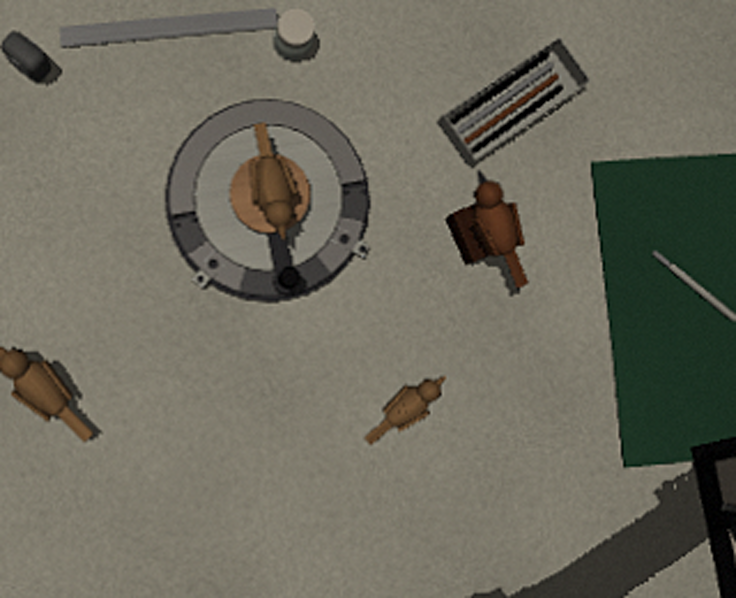

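View pics/side0.png

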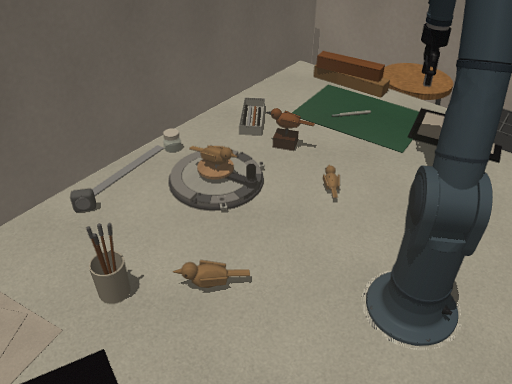

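The top crop shows the knob at (288,278), the side hole towards the finished bird at (344,238), its ear at (362,249), and the bird at (495,215), which is the world -y side. I'll convert these to positions now.

```bash
cat > h.py <<'E'
import numpy as np, cv2
from station import vision
def ray(c,u,v):
    P=vision.camera_params(c);K=np.array([[P["fx"],0,P["cx"]],[0,P["fy"],P["cy"]],[0,0,1]])
    q=cv2.undistortPoints(np.array([[[u,v]]],float),K,np.array(P["dist"],float))[0,0]
    T=np.array(P["T"]);return T[:3,3],T[:3,:3]@np.array([q[0],-q[1],-1])
def at(c,u,v,z):
    o,d=ray(c,u,v);return o+d*(z-o[2])/d[2]
def cloud(c,m,dep):
    v,u=np.nonzero(m&(dep>0));return np.array([ray(c,a,b)[0]+ray(c,a,b)[1]*dep[b,a] for a,b in zip(u,v)])
E
python3 - <<'E'
from h import *
from station import nets
f=lambda x,y:(x/2.3+160-.3,y/2.3+60-.3)
k=at("top",*f(288,276),.090);h=at("top",*f(344,238),.022);h2=at("top",*f(213,264),.022);e=at("top",*f(362,249),.03)
print("knob",k,"hole",h,"other",h2,"ear",e)
for c in("top","side"):
    p,d=vision.read_camera(c)
    for r in nets.cut_out("plunger",c)[:2]:
        X=cloud(c,r["region"],d); z=np.percentile(X[:,2],90); T=X[X[:,2]>z-.006]
        print(c,r["conf"],len(X),"top z",z,"ctr",T.mean(0),(T.max(0)+T.min(0))/2,np.ptp(T,axis=0))
A=np.array([.638,-.065])
for n,q in(("k",k),("h",h),("h2",h2),("e",e)):
    v=q[:2]-A;print(n,np.hypot(*v),np.degrees(np.arctan2(v[1],v[0])))
E
python3 -c "
import cv2
a=cv2.imread('pics/top0.png');cv2.imwrite('pics/tz.png',cv2.resize(a[95:200,225:330],None,fx=5.6,fy=5.6,interpolation=cv2.INTER_CUBIC))"
```

```text
knob [ 0.52443235 -0.08654922  0.09      ] hole [ 0.58308199 -0.16708582  0.022     ] other [0.54744127 0.00596832 0.022     ] ear [ 0.5674146  -0.18947754  0.03      ]
top 0.37 50 top z 0.09207370157719219 ctr [ 0.52225225 -0.08755203  0.08963651] [ 0.52226309 -0.0870092   0.08983972] [0.02017404 0.01728464 0.00695804]
k 0.11559403604787999 -169.2559760308756
h 0.11592023663868854 -118.27843990596745
h2 0.11505383966277885 141.9151999959082
e 0.14309771244306377 -119.55554725610749
```

View pics/tz.png

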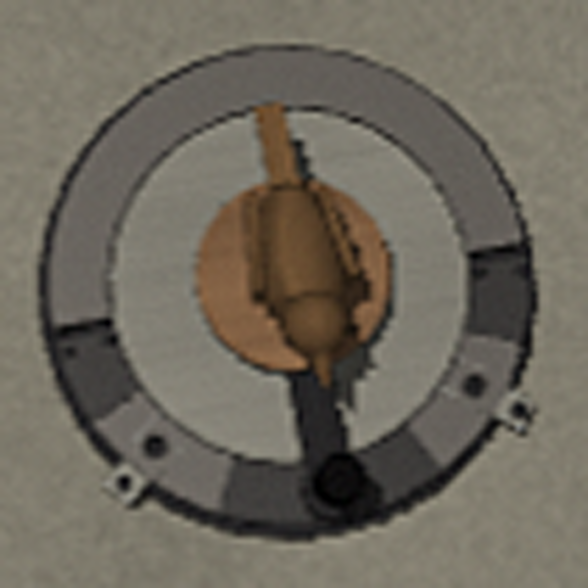

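The target is on -y, so the arm turns ccw (positive) to a hole about 51° round. I'll move above the knob with the jaws along the tangent.

Emit:
servo_tool([
  [0.036,-0.029,0,0.06,0],
  [0.072,-0.057,0,0.12,0],
  [0.108,-0.086,0,0.18,0],
  [0.144,-0.115,0,0.248,0],
  [0.176,-0.14,0,0.248,0],
  [0.208,-0.166,0,0.248,0],
  [0.24,-0.191,0,0.248,0],
  [0.272,-0.217,0,0.248,0],
  [0.304,-0.242,0,0.248,0],
  [0.336,-0.268,0,0.248,0],
  [0.368,-0.293,0,0.248,0],
  [0.4,-0.319,0,0.248,0],
])

```text
t: 2.1
position: [0.4976, -0.1409, 0.2318]
ee_rot: [3.127, 0.291, 0.002]
wrist_force: [1.7, -0.2, 0.4]
finger_gap: 0.0428
```

```bash
cat > s.py <<'E'
from h import *
from station import sensors
from scipy.spatial.transform import Rotation as Ro
import sys
s=sensors.observe();R=Ro.from_rotvec(s["ee_rot"]).as_matrix();p=np.array(s["position"])
print(s["t"],"p",p.round(4),"yang",np.degrees(np.arctan2(R[1,1],R[0,1])).round(2),"z",R[:,2].round(3),"F",np.round(s["wrist_force"],2),"gap",round(s["finger_gap"],4),"q7",s["joint_positions"][6])
if len(sys.argv)>3:
    g=np.array([float(x) for x in sys.argv[1:4]]);print("tool delta",(R.T@(g-p)).round(4))
E
python3 s.py .5235 -.087 .15
python3 - <<'E'
from h import *
f=lambda x,y:(x/5.6+225-.4,y/5.6+95-.4)
A=at("top",*f(288.5,291.5),.02);h=at("top",*f(474,385),.022);k=at("top",*f(340,476),.09);e=at("top",*f(518,408),.028)
print(A,h,k,e)
for q in(h,k,e):v=(q-A)[:2];print(np.hypot(*v),np.degrees(np.arctan2(v[1],v[0])))
E
```

```text
2.1 p [ 0.4976 -0.1409  0.2318] yang -79.37 z [ 0.001 -0.001 -1.   ] F [ 1.67 -0.23  0.36] gap 0.0428 q7 -1.2254366917542867
tool delta [ 0.0353 -0.0482  0.0818]
[ 0.63365689 -0.06630877  0.02      ] [ 0.58255364 -0.1670122   0.022     ] [ 0.5247247  -0.08768172  0.09      ] [ 0.56924153 -0.1898718   0.028     ]
0.1129279518151526 -116.90610125964223
0.11100911850811891 -168.89933699782446
0.1393454783029668 -117.5337416258137
```

Emit:
servo_tool([
  [0.015,-0.02,0.02,0,0],
  [0.03,-0.04,0.04,0,0],
  [0.03,-0.04,0.07,0,0],
  [0.03,-0.04,0.1,0,0],
  [0.03,-0.04,0.1,0,0],
  [0.03,-0.04,0.1,0,0],
])

```text
t: 2.6
position: [0.5173, -0.0977, 0.1299]
ee_rot: [-3.127, -0.291, 0.007]
wrist_force: [-0.4, -0.4, 0.2]
finger_gap: 0.0427
```

```bash
python3 s.py .524 -.087 .06
python3 - <<'E'
from h import *
t,_=vision.read_camera("top");s,_=vision.read_camera("side")
a=t[90:210,215:345];b=s[100:225,155:300]
r=lambda i:cv2.resize(i,(390,360),interpolation=cv2.INTER_CUBIC)[:,:,::-1]
cv2.imwrite("pics/ab.png",cv2.hconcat([r(a),r(b)]))
E
```

```text
2.6 p [ 0.5173 -0.0977  0.1299] yang -79.36 z [-0.005  0.001 -1.   ] F [-0.42 -0.41  0.19] gap 0.0427 q7 -1.3625304701856413
tool delta [ 0.0089 -0.0091  0.0699]
```

View pics/ab.png

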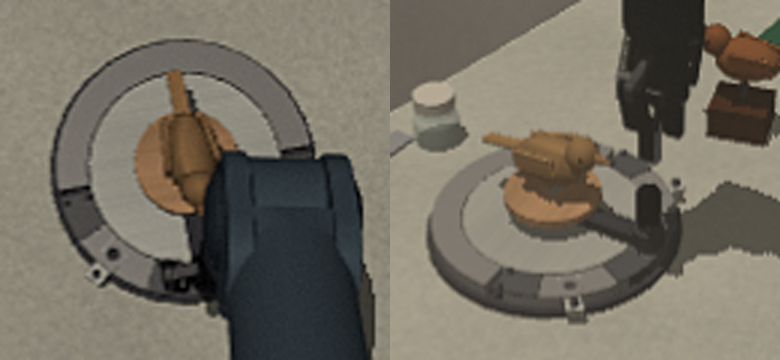

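The hand is about 10 mm short of the knob. In the side view the fingers are at (655,140) above the knob at (648,205). I'll correct the offset before going down.

Emit:
servo_tool([
  [0.009,-0.009,0,0,0],
  [0.009,-0.009,0,0,0],
  [0.009,-0.009,0,0,0],
])

```text
t: 2.95
position: [0.5282, -0.0862, 0.1332]
ee_rot: [3.127, 0.294, 0.006]
wrist_force: [0.2, -0.1, 0.3]
finger_gap: 0.0429
```

```bash
python3 s.py .524 -.087 .06
```

```text
2.95 p [ 0.5282 -0.0862  0.1332] yang -79.25 z [ 0.004  0.    -1.   ] F [ 0.25 -0.11  0.34] gap 0.0429 q7 -1.3876044874147464
tool delta [-0.0046 -0.0001  0.0732]
```

Emit:
servo_tool([
  [-0.004,0,0.02,0,0],
  [-0.004,0,0.04,0,0],
  [-0.004,0,0.055,0,0],
  [-0.004,0,0.065,0,0],
  [-0.004,0,0.073,0,0],
  [-0.004,0,0.073,0,0],
  [-0.004,0,0.073,0,0],
])

```text
t: 3.53
position: [0.5226, -0.088, 0.0585]
ee_rot: [-3.128, -0.292, -0.0]
wrist_force: [-0.3, 1.4, -0.2]
finger_gap: 0.0431
```

Emit:
servo_tool([
  [0,0,0,0,-0.2],
  [0,0,0,0,-0.3],
  [0,0,0,0,-0.35],
  [0,0,0,0,-0.35],
], newtons=20)

```text
t: 3.87
position: [0.5228, -0.0881, 0.0589]
ee_rot: [3.128, 0.291, 0.002]
wrist_force: [0.7, -0.3, 0.6]
finger_gap: 0.0276
```

```bash
python3 s.py .524 -.087 .06
```

```text
3.8667 p [ 0.5228 -0.0881  0.0589] yang -79.35 z [ 0.001 -0.    -1.   ] F [ 0.73 -0.3   0.59] gap 0.0276 q7 -1.422871668530771
tool delta [ 0.0014 -0.0008 -0.0011]
```

Emit:
servo_tool([
  [0,0,0,0,-0.45],
  [0,0,0,0,-0.6],
  [0,0,0,0,-0.6],
], newtons=20)

```text
t: 4.12
position: [0.5228, -0.088, 0.0589]
ee_rot: [3.128, 0.292, 0.001]
wrist_force: [-1.4, -0.3, 4.8]
finger_gap: 0.0255
```

Emit:
servo_tool([
  [0,0,0,0,-0.6],
  [0,0,-0.004,0,-0.6],
  [0,0,-0.008,0,-0.6],
  [0,0,-0.012,0,-0.6],
  [0,0,-0.015,0,-0.6],
  [0,0,-0.015,0,-0.6],
  [0,0,-0.015,0,-0.6],
  [0,0,-0.015,0,-0.6],
], newtons=45)

```text
t: 4.78
position: [0.5225, -0.088, 0.0729]
ee_rot: [-3.128, -0.291, -0.001]
wrist_force: [5.4, 0.2, -10.0]
finger_gap: 0.0247
```

```bash
python3 s.py
python3 - <<'E'
import numpy as np
# swing plan in tool axes from current pose; hub rel.: tool x is radially inward -> hub at (r,0)
r=.115
for d in (7,14,21,28,35,42,44,46):
    a=np.radians(d)
    # knob from hub, tool frame: (-r,0); ccw from above = negative about tool z
    print(d,(r-r*np.cos(a)).round(4),(r*np.sin(a)).round(4),(-a).round(3))
E
```

```text
4.7833 p [ 0.5225 -0.088   0.0729] yang -79.35 z [ 0.001  0.    -1.   ] F [ 5.44  0.24 -9.97] gap 0.0247 q7 -1.4145001844886567
7 0.0009 0.014 -0.122
14 0.0034 0.0278 -0.244
21 0.0076 0.0412 -0.367
28 0.0135 0.054 -0.489
35 0.0208 0.066 -0.611
42 0.0295 0.077 -0.733
44 0.0323 0.0799 -0.768
46 0.0351 0.0827 -0.803
```

Emit:
servo_tool([
  [0.001,0.005,0,-0.044,-0.6],
  [0.0015,0.012,0,-0.105,-0.6],
  [0.003,0.02,0,-0.175,-0.6],
  [0.0044,0.0278,0,-0.244,-0.6],
  [0.0065,0.0361,0,-0.32,-0.6],
  [0.0095,0.0446,0,-0.4,-0.6],
  [0.0135,0.0522,0,-0.47,-0.6],
  [0.017,0.059,0,-0.54,-0.6],
  [0.0215,0.0656,0,-0.61,-0.6],
  [0.0255,0.0712,0,-0.67,-0.6],
  [0.0285,0.0749,0,-0.71,-0.6],
  [0.0305,0.077,0,-0.733,-0.6],
], newtons=45)

```text
t: 5.78
position: [0.5661, -0.1585, 0.0722]
ee_rot: [-2.815, -1.39, 0.001]
wrist_force: [4.1, -0.9, -10.0]
finger_gap: 0.0244
```

Emit:
servo_tool([
  [0,0,0,0,-0.6],
  [0,0,0,0,-0.6],
])

```text
t: 5.95
position: [0.5662, -0.1586, 0.0728]
ee_rot: [2.817, 1.39, -0.0]
wrist_force: [4.5, -2.0, -9.9]
finger_gap: 0.0249
```

```bash
python3 s.py; python3 - <<'E'
from station import sensors
import numpy as np
p=sensors.observe()["position"]
for A in ([.637,-.066],[.638,-.065]):
    v=p[:2]-np.array(A);print(np.hypot(*v),np.degrees(np.arctan2(v[1],v[0])))
E
```

```text
5.95 p [ 0.5662 -0.1586  0.0728] yang -37.46 z [-0. -0. -1.] F [ 4.47 -1.99 -9.95] gap 0.0249 q7 -0.6382569810283648
0.11652227077882957 -127.39634833406366
0.11792419778789685 -127.48726823256908
```

Emit:
servo_tool([
  [0.0005,0,0.001,0,-0.6],
  [0.0005,0,0.002,0,-0.6],
  [0.0005,0,0.003,0,-0.6],
  [0.0005,0,0.0035,0,-0.6],
  [0.0005,0,0.0035,0,-0.6],
], newtons=45)

```text
t: 6.37
position: [0.5663, -0.1585, 0.0697]
ee_rot: [2.816, 1.392, -0.002]
wrist_force: [3.2, -3.4, -10.0]
finger_gap: 0.0245
```

Emit:
servo_tool([
  [0,0,0,0,-0.45],
  [0,0,0,0,-0.36],
  [0,0,0,0,-0.36],
  [0,0,0,0,-0.36],
], newtons=20)

```text
t: 6.7
position: [0.5673, -0.1561, 0.0711]
ee_rot: [-2.814, -1.397, -0.001]
wrist_force: [0.3, -1.0, -0.0]
finger_gap: 0.0272
```

```bash
python3 s.py
```

```text
6.7 p [ 0.5673 -0.1561  0.0711] yang -37.2 z [ 0.     0.001 -1.   ] F [ 0.33 -0.98 -0.03] gap 0.0272 q7 -0.6390688794707372
```

Emit:
servo_tool([
  [0,0,0.003,0,-0.36],
  [0,0.001,0.006,0,-0.36],
  [0,0.002,0.006,-0.009,-0.36],
  [0,0.003,0.006,-0.018,-0.36],
  [0.0001,0.004,0.006,-0.026,-0.36],
  [0.0001,0.005,0.006,-0.035,-0.36],
  [0.0002,0.006,0.006,-0.044,-0.36],
  [0.0003,0.007,0.006,-0.052,-0.36],
  [0.0003,0.008,0.006,-0.061,-0.36],
  [0.0004,0.009,0.006,-0.07,-0.36],
])

```text
t: 7.53
position: [0.5685, -0.1574, 0.0629]
ee_rot: [-2.752, -1.489, 0.015]
wrist_force: [-12.4, 8.5, 11.5]
finger_gap: 0.0273
```

```bash
cat >> s.py <<'E'
v=p[:2]-np.array([.637,-.066]);n=v/np.hypot(*v);t=np.array([-n[1],n[0]]);F=np.array(s["wrist_force"])[:2]
print("r",np.hypot(*v),"angle",np.degrees(np.arctan2(v[1],v[0]))+169.3,"Frad",F@n,"Ftan",F@t)
E
python3 s.py
python3 - <<'E'
from h import *
s,_=vision.read_camera("side")
cv2.imwrite("pics/s3.png",cv2.resize(s[105:225,155:300],None,fx=4,fy=4,interpolation=cv2.INTER_CUBIC)[:,:,::-1])
E
```

```text
7.5333 p [ 0.5685 -0.1574  0.0629] yang -33.16 z [-0.014  0.006 -1.   ] F [-12.45   8.46  11.48] gap 0.0273 q7 -0.5741019914267296
r 0.11419014279498307 angle 42.444033984581196 Frad 0.7001012356320023 Ftan -15.0348144368916
```

View pics/s3.png

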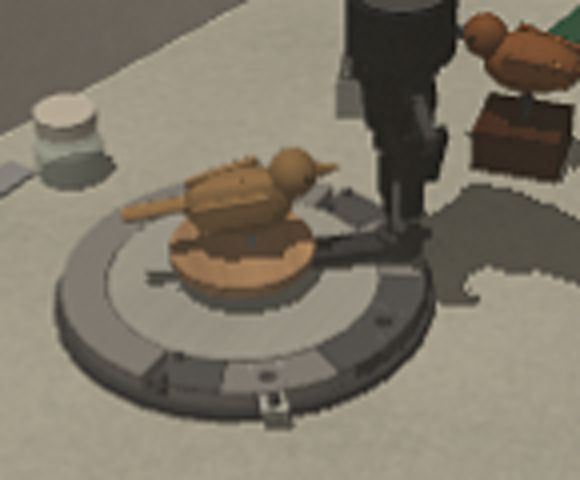

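The hand stalled at 42° with 15 N tangential and 11 N axial, although the hole shows at about 51°. It may be friction binding of the pad on the knob, so I'll back off and recheck.

Emit:
servo_tool([
  [0,-0.003,0,0,-0.36],
  [0,-0.006,0,0.02,-0.36],
  [0,-0.007,0,0.04,-0.36],
  [0,-0.007,0,0.04,-0.36],
])

```text
t: 7.92
position: [0.5678, -0.1579, 0.0635]
ee_rot: [-2.793, -1.434, 0.0]
wrist_force: [-2.2, 3.2, 0.6]
finger_gap: 0.0274
```

```bash
python3 s.py
```

```text
7.9167 p [ 0.5678 -0.1579  0.0635] yang -35.65 z [-0.001  0.001 -1.   ] F [-2.21  3.18  0.56] gap 0.0274 q7 -0.6156768489222656
r 0.11498664569603524 angle 42.32561869367093 Frad -1.2091236189896344 Ftan -3.6758560633342596
```

Emit:
servo_tool([
  [0,0,0,0,0],
  [0,0,0,0,0],
  [0,0,-0.03,0,0],
  [0,0,-0.06,0,0],
  [0,0,-0.085,0,0],
  [0,0,-0.085,0,0],
  [0,0,-0.085,0,0],
])

```text
t: 8.5
position: [0.5708, -0.1607, 0.1514]
ee_rot: [2.791, 1.431, 0.007]
wrist_force: [-0.0, 0.1, -0.8]
finger_gap: 0.0425
```

```bash
python3 s.py
python3 - <<'E'
from h import *
from station import nets
s,d=vision.read_camera("side")
print([(np.round(x["centre"],3),round(x["conf"],2)) for x in nets.place_of("plunger","side")[:3]])
for r in nets.cut_out("plunger","side")[:2]:
    X=cloud("side",r["region"],d); print(r["conf"],len(X),X.mean(0),np.percentile(X,[5,95],axis=0),np.argwhere(r["region"]).mean(0))
cv2.imwrite("pics/s4.png",cv2.resize(s[115:215,190:300],None,fx=5.4,fy=5.4,interpolation=cv2.INTER_CUBIC)[:,:,::-1])
E
```

```text
8.5 p [ 0.5708 -0.1607  0.1514] yang -35.71 z [ 0.006 -0.003 -1.   ] F [-0.05  0.1  -0.76] gap 0.0425 q7 -0.5684797260194498
r 0.11560409554065525 angle 44.34340635899723 Frad -0.05793306450856191 Ftan -0.09884617059944394
[(array([ 0.572, -0.159,  0.098]), 0.47)]
```

View pics/s4.png

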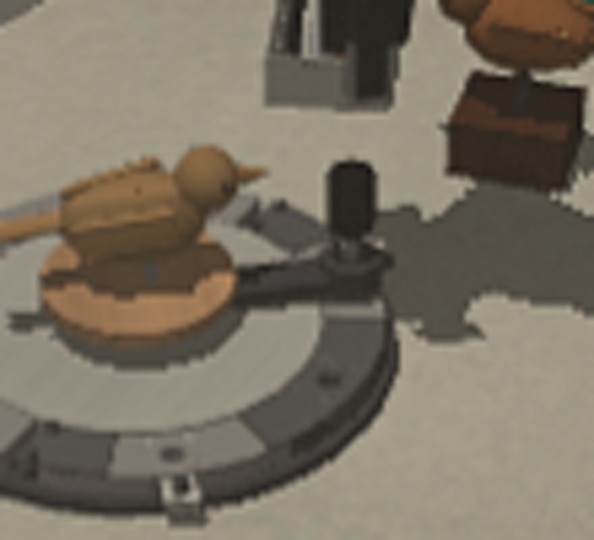

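The knob is at (350,200) in the crop with a clear gap under it. The pin is therefore still on the shoe, about 10 mm up, and the stall was pad friction while I was lowering. I'll cage the knob again, loose, lower fully first, then push at constant height.

Emit:
servo_tool([
  [0,-0.002,0.03,0,0],
  [0,-0.002,0.06,0,0],
  [0,-0.002,0.08,0,0],
  [0,-0.002,0.088,0,0],
  [0,-0.002,0.088,0,0],
  [0,-0.002,0.088,0,0],
  [0,-0.002,0.088,0,-0.28],
  [0,-0.002,0.088,0,-0.28],
  [0,-0.002,0.088,0,-0.28],
])

```text
t: 9.4
position: [0.5681, -0.1581, 0.0624]
ee_rot: [2.793, 1.434, 0.004]
wrist_force: [0.1, 0.4, 0.2]
finger_gap: 0.0304
```

```bash
python3 s.py
```

```text
9.4 p [ 0.5681 -0.1581  0.0624] yang -35.63 z [ 0.003 -0.001 -1.   ] F [0.08 0.45 0.16] gap 0.0304 q7 -0.6189906153532838
r 0.11500322130178865 angle 42.47313109887986 Frad -0.40763380894350815 Ftan -0.20261632599291007
```

Emit:
servo_tool([
  [0,0.001,0,0,-0.28],
  [0,0.002,0,0,-0.28],
  [0,0.003,0,0,-0.28],
  [0,0.004,0,-0.01,-0.28],
  [0,0.005,0,-0.02,-0.28],
  [0.0001,0.006,0,-0.03,-0.28],
])

```text
t: 9.9
position: [0.5693, -0.159, 0.0605]
ee_rot: [-2.767, -1.477, 0.006]
wrist_force: [-6.6, 5.0, 7.2]
finger_gap: 0.0303
```

```bash
python3 s.py
```

```text
9.9 p [ 0.5693 -0.159   0.0605] yang -33.81 z [-0.006  0.003 -1.   ] F [-6.58  4.96  7.17] gap 0.0303 q7 -0.5873840275390224
r 0.11504307893505583 angle 43.25201455827239 Frad -0.13634441658499513 Ftan -8.236472367910721
```

Pad friction (mu about 0.9) and wrist sag are pressing the pin down. I'll raise the hand slightly while pushing so the friction acts upward instead.

Emit:
servo_tool([
  [0,-0.002,-0.001,0,-0.28],
  [0,-0.002,-0.002,0,-0.28],
  [0,-0.001,-0.003,0,-0.28],
  [0,0,-0.0035,0,-0.28],
  [0,0.001,-0.004,-0.01,-0.28],
  [0,0.002,-0.0045,-0.02,-0.28],
])

```text
t: 10.4
position: [0.5718, -0.1621, 0.0641]
ee_rot: [-2.755, -1.505, 0.004]
wrist_force: [-3.1, 2.2, -4.2]
finger_gap: 0.0309
```

```bash
python3 s.py
```

```text
10.4 p [ 0.5718 -0.1621  0.0641] yang -32.71 z [-0.003  0.001 -1.   ] F [-3.1   2.19 -4.17] gap 0.0309 q7 -0.5656674165887194
r 0.1161271392766016 angle 45.128532638823074 Frad -0.06811057200211075 Ftan -3.7951672687536604
```

Emit:
servo_tool([
  [0,0.0006,-0.0001,-0.003,-0.28],
  [0,0.0012,-0.0002,-0.006,-0.28],
  [0,0.0018,-0.0003,-0.01,-0.28],
  [0.0001,0.0024,-0.0004,-0.015,-0.28],
  [0.0001,0.003,-0.0005,-0.02,-0.28],
  [0.0001,0.0036,-0.0006,-0.025,-0.28],
  [0.0001,0.0042,-0.0007,-0.03,-0.28],
  [0.0001,0.0048,-0.0008,-0.035,-0.28],
])

```text
t: 11.07
position: [0.5771, -0.1652, 0.066]
ee_rot: [2.731, 1.553, -0.001]
wrist_force: [-5.4, 1.4, -4.1]
finger_gap: 0.0308
```

```bash
python3 s.py
```

```text
11.0667 p [ 0.5771 -0.1652  0.066 ] yang -30.75 z [-0.001 -0.    -1.   ] F [-5.39  1.41 -4.08] gap 0.0308 q7 -0.5318535387990031
r 0.11582748838651406 angle 48.18572516023113 Frad 1.5789771572817115 Ftan -5.347880371691108
```

Emit:
servo_tool([
  [0,0.0004,-0.0001,-0.003,-0.28],
  [0,0.0008,-0.0002,-0.006,-0.28],
  [0,0.0012,-0.0003,-0.01,-0.28],
  [0,0.0016,-0.0003,-0.013,-0.28],
  [0,0.002,-0.0003,-0.016,-0.28],
])

```text
t: 11.48
position: [0.5789, -0.166, 0.0663]
ee_rot: [-2.718, -1.575, 0.001]
wrist_force: [-5.3, 2.5, -3.1]
finger_gap: 0.031
```

```bash
python3 s.py
```

```text
11.4833 p [ 0.5789 -0.166   0.0663] yang -29.84 z [-0.001 -0.    -1.   ] F [-5.35  2.54 -3.08] gap 0.031 q7 -0.5165883099498617
r 0.11563333146215232 angle 49.135977488677014 Frad 0.49458762956657193 Ftan -5.898116208179413
```

Emit:
servo_tool([
  [0,0.0004,-0.0001,-0.003,-0.28],
  [0,0.0008,-0.0002,-0.006,-0.28],
  [0,0.0012,-0.0003,-0.01,-0.28],
  [0,0.0016,-0.0004,-0.013,-0.28],
  [0,0.002,-0.0005,-0.016,-0.28],
])

```text
t: 11.9
position: [0.5811, -0.1669, 0.067]
ee_rot: [2.706, 1.596, 0.001]
wrist_force: [-5.0, 1.1, -4.3]
finger_gap: 0.0311
```

```bash
python3 s.py
```

```text
11.9 p [ 0.5811 -0.1669  0.067 ] yang -28.92 z [ 0.  0. -1.] F [-5.01  1.06 -4.31] gap 0.0311 q7 -0.5010350282263403
r 0.11533838127589595 angle 50.28542850810918 Frad 1.5006240181924637 Ftan -4.895106385637837
```

Emit:
servo_tool([
  [0,0.0004,0,-0.003,-0.28],
  [0,0.0008,-0.0001,-0.006,-0.28],
  [0,0.0012,-0.0001,-0.01,-0.28],
  [0,0.0016,-0.0001,-0.013,-0.28],
  [0,0.002,-0.0001,-0.016,-0.28],
])

```text
t: 12.32
position: [0.5826, -0.1676, 0.0669]
ee_rot: [-2.692, -1.618, -0.0]
wrist_force: [-4.8, 1.6, -4.1]
finger_gap: 0.0306
```

```bash
python3 s.py
```

```text
12.3167 p [ 0.5826 -0.1676  0.0669] yang -27.99 z [-0.  0. -1.] F [-4.81  1.64 -4.07] gap 0.0306 q7 -0.48571256592450124
r 0.11525300397601251 angle 51.13604318108764 Frad 0.8286099864550787 Ftan -5.012754131812047
```

Emit:
servo_tool([
  [0,0.0004,0,-0.003,-0.28],
  [0,0.0008,0,-0.006,-0.28],
  [0,0.0012,0,-0.01,-0.28],
  [0,0.0016,0,-0.013,-0.28],
  [0,0.002,0,-0.016,-0.28],
])

```text
t: 12.73
position: [0.5864, -0.1689, 0.0684]
ee_rot: [2.678, 1.638, 0.005]
wrist_force: [-1.5, 1.4, 1.6]
finger_gap: 0.0308
```

```bash
python3 s.py
```

```text
12.7333 p [ 0.5864 -0.1689  0.0684] yang -27.09 z [ 0.004 -0.001 -1.   ] F [-1.52  1.44  1.59] gap 0.0308 q7 -0.47059937806471425
r 0.11468972554080842 angle 53.14622151453838 Frad -0.6239609723700525 Ftan -2.0031750350731325
```

Emit:
servo_tool([
  [0,0.0004,0,0,-0.28],
  [0,0.0008,0,0,-0.28],
  [0,0.0008,0,0,-0.28],
])

```text
t: 12.98
position: [0.5863, -0.1692, 0.0677]
ee_rot: [2.679, 1.639, 0.003]
wrist_force: [-0.4, 1.3, 0.4]
finger_gap: 0.0307
```

```bash
python3 s.py
python3 - <<'E'
from h import *
s,d=vision.read_camera("side")
cv2.imwrite("pics/s5.png",cv2.resize(s[115:215,190:300],None,fx=5.4,fy=5.4,interpolation=cv2.INTER_CUBIC)[:,:,::-1])
E
```

```text
12.9833 p [ 0.5863 -0.1692  0.0677] yang -27.09 z [ 0.002 -0.    -1.   ] F [-0.42  1.28  0.39] gap 0.0307 q7 -0.4705228578414564
r 0.11498325237922612 angle 53.11152700536687 Frad -0.9642398395737897 Ftan -0.9367237291346966
```

View pics/s5.png

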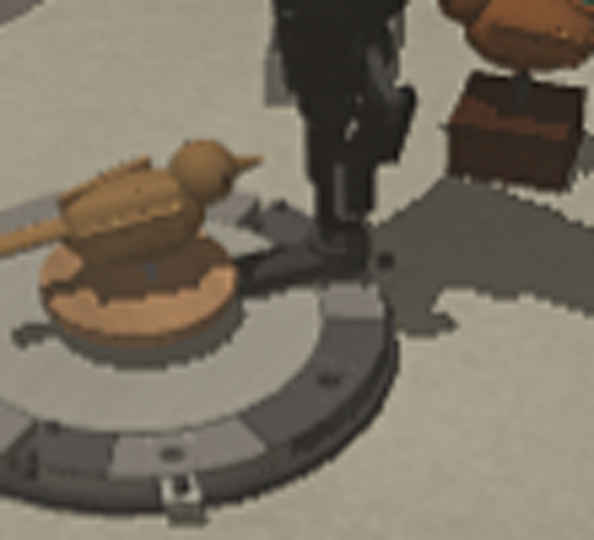

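Emit:
servo_tool([
  [0,0.001,-0.0002,0,-0.28],
  [0,0.002,-0.0003,0,-0.28],
  [0,0.003,-0.0003,0,-0.28],
  [0,0.003,-0.0003,0,-0.28],
])

```text
t: 13.37
position: [0.5863, -0.1695, 0.0671]
ee_rot: [-2.677, -1.638, 0.004]
wrist_force: [-3.8, 2.9, 3.7]
finger_gap: 0.0307
```

```bash
python3 s.py
```

```text
13.3667 p [ 0.5863 -0.1695  0.0671] yang -27.08 z [-0.004  0.001 -1.   ] F [-3.78  2.89  3.75] gap 0.0307 q7 -0.46899358311686284
r 0.11525068216749074 angle 53.216628280602436 Frad -0.937066183028775 Ftan -4.670107411498908
```

Emit:
servo_tool([
  [0,-0.002,0,0,-0.2],
  [0,-0.003,0,0,0],
  [0,-0.003,0,0,0],
  [0,-0.003,-0.03,0,0],
  [0,-0.003,-0.06,0,0],
  [0,-0.003,-0.085,0,0],
  [0,-0.003,-0.085,0,0],
  [0,-0.003,-0.085,0,0],
])

```text
t: 14.03
position: [0.5873, -0.17, 0.1547]
ee_rot: [2.676, 1.636, 0.006]
wrist_force: [-0.5, 0.7, -0.7]
finger_gap: 0.0429
```

```bash
python3 s.py
python3 - <<'E'
from h import *
from station import nets
s,d=vision.read_camera("side")
print([(np.round(x["centre"],3),round(x["conf"],2)) for x in nets.place_of("plunger","side")[:3]])
cv2.imwrite("pics/s6.png",cv2.resize(s[125:185,220:285],None,fx=8,fy=8,interpolation=cv2.INTER_CUBIC)[:,:,::-1])
E
```

```text
14.0333 p [ 0.5873 -0.17    0.1547] yang -27.13 z [ 0.006 -0.002 -1.   ] F [-0.47  0.67 -0.69] gap 0.0429 q7 -0.42551056721734704
r 0.11528104933873894 angle 53.73990427886875 Frad -0.39883357357808524 Ftan -0.7083814171125882
[(array([0.532, 0.388, 0.003]), 0.61), (array([ 0.585, -0.169,  0.088]), 0.52)]
```

View pics/s6.png

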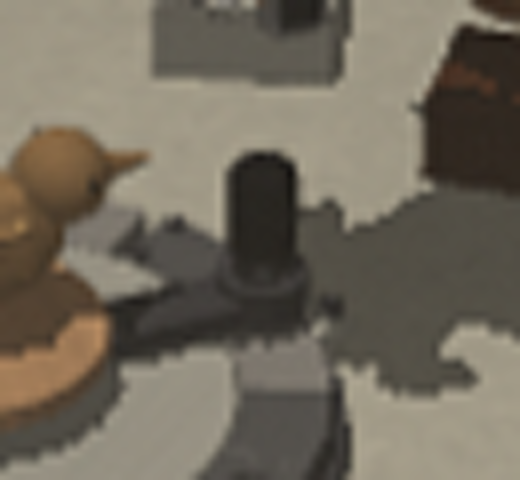

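The knob now sits down near the arm; the gap is closed compared with before. I'll check the height numerically.

```bash
python3 - <<'E'
from h import *
s,d=vision.read_camera("side")
m=np.zeros(d.shape,bool);m[135:172,244:262]=1
X=cloud("side",m,d)
k=(np.hypot(X[:,0]-.585,X[:,1]+.169)<.02)&(X[:,2]>.05)&(X[:,2]<.115);X=X[k]
print(len(X),np.sort(X[:,2])[-25:].round(4))
# pixel method: highest dark pixel row in column through the knob, vs. start picture
P=vision.camera_params("side");T=np.array(P["T"])
K=np.array([[P["fx"],0,P["cx"]],[0,P["fy"],P["cy"]],[0,0,1]])
def proj(p):
    q=T[:3,:3].T@(np.array(p)-T[:3,3]);q*=[1,-1,-1];return cv2.projectPoints(q[None],np.zeros(3),np.zeros(3),K,np.array(P["dist"],float))[0].ravel()
def span(img,u,a,b): return [(r,int(img[r,u].max())) for r in range(a,b)]
f=T[:2,3]
for nm,img,c in(("start",cv2.imread("pics/side0.png"),[.524,-.087]),("now",s[:,:,::-1],[.585,-.169])):
    c=np.array(c);w=(c-f)/np.hypot(*(c-f))*.013
    for z in(.090,.100):
        print(nm,z,"far rim",proj([*(c+w),z]).round(1),"near bottom",proj([*(c-w),z-.036]).round(1))
    u=int(round(proj([*c,.08])[0]));v=int(proj([*c,.09])[1]);print(u,span(img,u,v-9,v+28))
E
```

```text
120 [0.0884 0.0884 0.0885 0.0887 0.0887 0.0888 0.089  0.089  0.0892 0.0894
 0.0895 0.0897 0.0897 0.0897 0.0898 0.0899 0.09   0.0902 0.0904 0.0905
 0.0908 0.0911 0.092  0.0925 0.0939]
start 0.09 far rim [251.3 162.9] near bottom [251.1 179.3]
start 0.1 far rim [251.3 159.9] near bottom [251.1 176.3]
251 [(156, 148), (157, 113), (158, 61), (159, 84), (160, 122), (161, 121), (162, 127), (163, 116), (164, 37), (165, 43), (166, 44), (167, 45), (168, 43), (169, 42), (170, 42), (171, 43), (172, 43), (173, 41), (174, 41), (175, 43), (176, 42), (177, 43), (178, 47), (179, 54), (180, 51), (181, 56), (182, 63), (183, 50), (184, 51), (185, 52), (186, 52), (187, 52), (188, 66), (189, 85), (190, 80), (191, 65), (192, 54)]
now 0.09 far rim [252.9 142.6] near bottom [252.7 157.9]
now 0.1 far rim [252.9 139.6] near bottom [252.7 155.1]
253 [(136, 162), (137, 162), (138, 161), (139, 158), (140, 159), (141, 161), (142, 162), (143, 144), (144, 49), (145, 40), (146, 43), (147, 41), (148, 42), (149, 40), (150, 40), (151, 40), (152, 42), (153, 41), (154, 41), (155, 41), (156, 40), (157, 42), (158, 52), (159, 57), (160, 55), (161, 64), (162, 50), (163, 48), (164, 50), (165, 50), (166, 56), (167, 71), (168, 97), (169, 126), (170, 125), (171, 125), (172, 126)]
```

The edge rows match the z = 90 mm prediction with the same 1 px offset as at the start, and depth gives the top at 0.090 m, so the pin is home. The hand is clear of the knob.

```bash
python3 -c "
from station import job_done,sensors
print(sensors.observe()['t']);print(job_done())"
```

```text
14.1833
the job is handed in; nothing more can be done
None
```

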